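# Level the bench balance with a wedge

### The job

The laboratory balance sags at its front. Take the tapered wedge and push it, thin end first and square to the edge, along the tile under the middle of the balance's front edge until the balance sits level, then let go and leave the wedge there carrying it. Do not lift the balance clearly past level on the way, do not press or lift the balance with the gripper, and leave everything else standing where it is.

Things in the scene. Friction and masses are not known exactly. Their poses are not given: they have to be found in the camera images.
- bracket: Fixed dark steel hinge bracket of the balance; place and yaw differ each time. Origin: on the bench, below the middle of the balance's front edge when level. x points level from the front edge back to the hinge (the way to push the wedge), y along the edge, z up. Hinge axis along y at x 170, z 30 mm. Cheeks at x 145 to 195, |y| 97 to 111, 62 mm high.
- balance (a joint): Tilt of the balance about its rear hinge, rad: 0 = sagging on its stop (the start), 0.07 = level, more = front too high (stop at 0.17). It turns freely and falls back to 0 unless carried. Mass 0.7 to 1.4 kg: about 3 to 8 N rest on the wedge, and pushing the wedge takes about 3 to 20 N; the wedge does not slip back when let go.
- front_edge (a point): Middle of the lower front edge of the balance's 10 mm steel base plate (174 long from hinge to front, 180 wide): underside 18 mm above the bench sagging, 30 mm when level. A white housing, 112 x 155 x 42 mm high, begins 54 mm behind this edge, and a round steel pan on it tops out about 64 mm above the plate's underside.
- edge_foot (a point): The bracket's origin again: centre of the white ceramic tile's outline. The tile lies fixed on the bench, 280 mm along the bracket's x, 110 mm along y. Its top is 4 to 9 mm above the bench: it differs each time and is not measured, so that the height to set the wedge down and the depth it must go in (about 90 to 115 mm) have to be felt or watched.
- wedge: Loose plain wooden wedge, 140 long, 30 wide, flat below, the top a straight slope from 3 high at the thin end to 31 high at the butt end (1 in 5); 90 g. Origin: centre of its underside; x points to the thin end, z up. It lies on the bench to the left or right of the balance. Sizes in mm.
- thin_end (a point): Middle of the wedge's underside edge at its thin end, 70 from the wedge's origin along +x. Sizes in mm.
- butt_end (a point): Middle of the wedge's underside edge at its thick end, 70 from the wedge's origin along -x; the butt face above it is upright, 30 wide and 31 high. Sizes in mm.
- strip: Bystander: straight packing strip of the same wood, not tapered, 140 x 30 x 20 high, loose, on the other side from the wedge; too thick for the gap. Origin: centre of its underside, x along it. Sizes in mm.
- bottle_big: Bystander: clear capped bottle, 84 across, 190 high, loose. Origin: centre of its underside. Sizes in mm.
- bottle_small: Bystander: white capped bottle, 60 across, 130 high, loose. Origin: centre of its underside. Sizes in mm.
- beaker: Bystander: glass beaker, 72 across, 90 high, loose. Origin: centre of its underside. Sizes in mm.
- timer: Bystander: white bench timer, 60 x 70 x 20 high, loose. Origin: centre of its underside. Sizes in mm.
- jar: Bystander: amber glass jar, 52 across, 60 high, loose. Origin: centre of its underside. Sizes in mm.
- dish: Bystander: shallow white dish, 80 across, 16 high, loose. Origin: centre of its underside. Sizes in mm.
Things that resemble listed ones, but are neither listed nor needed, are in the scene too. What is shaped like the wedge but purple or turquoise is not meant.

How it is judged:
By the outcome, as a careful person would: the job done as asked, in the order asked, and still so for the second after the job is handed in, with the robot touching nothing.
It also fails if it takes over 67 s, if anything falls off the work surface, if the arm or the gripper's body presses on something with over 40 N, if the wrist force passes 120 N, or if a joint passes its speed limit or range.

### The arm

A 6-joint arm with a two-finger parallel gripper is mounted at the origin on the work surface. World frame = base frame: x ahead of the robot, y to its left, z up, the work surface at z = 0. Lengths are in m, angles in degrees, forces in N, time in s.
With the tool pointing down it reaches from about 0.4 to 0.825 m from the base axis. Payload 7 kg.
Tool frame: the origin (TCP) lies on the centre line of the jaws, within the pads' length; the fingertips stand 8 mm ahead of it and the grasp point (between the pads) lies 11 mm behind it (r.tcp_to_tips is the distance from the TCP to the fingertips, in m); z points along the fingers, y is the direction in which the jaws open and shut (so a half turn about z gives the same grasp; the last joint's range is limited). The gripper opens to 88 mm and grips with 3 to 60 N. Pads are 19 mm wide; open, the fingers measure 130 mm over their backs; the gripper's body (78 mm by 193 mm) begins 47 mm behind the grasp point.
Start: joints at [92.71, 20.546, 0.682, 0, -70.136, -16.507], TCP at [0.161, 0.655, 0.235] pointing down, gripper open.
Joint ranges: [-176.03, 176.03], [-82.01, 121.73], [-58.28, 71.71], [-173.87, 95.51], [-174.79, -0.11], [-173.66, 173.66]. Speed limits (degrees/s): [136.94, 136.94, 172.46, 180, 180, 180].

### API

Orientations are given as [roll, pitch, yaw] about the fixed x, y, z axes, in that order (R = Rz(yaw) Ry(pitch) Rx(roll)).
In Python, from plant import r gives the robot as it stands.
- The arm moves only by the tool drive_tool, never from a script. Its argument "plan" is text: rows parted by semicolons, each of 4 numbers parted by spaces: the shift along the tool's x, y, z in cm, then the turn about the tool's z in rad. A call has 1 to 8 rows; each row is the pose to reach, as a shift and turn from the pose commanded when the call began, along the tool's axes at that moment; what a row does not reach only later rows make up. A row lasts 1/8 s, in which the tool goes at most 62.5 mm and 10.7 degrees, less where a joint would pass 70% of its speed; a pose out of reach is approached as far as the arm can. A call with a gripper value outside its range is refused whole. "fingers" is the closure, from -1 (fully open) to 1 (shut), set as the call begins (left out, the last holds). The fingers move at their own pace and stop on an object; "squeeze" is the grip in N (left out, the last holds). Time passes only in rows, so rows that repeat a pose let the fingers close. It gives the time, the measured TCP pose, the force and the opening at its end, in the units of the state.
- r.get_state(): the state, without advancing time (a new reading comes with each control period).
- r.capture(name): name is "scene" or "top" or "wrist"; returns a dict with "frame" (420x560x3 uint8, red, green, blue), "fovy" (degrees; the focal length in pixels is half the picture's height over the tangent of half this angle, whatever the lens; pixels are square), "cx", "cy" (the principal point, pixels), "rvec" (rotation vector, rad) and "tvec" (3), from world to camera coordinates, as OpenCV has them. Camera axes: x right, y down, z forward; pixel columns grow to the right and rows downward; lengths in m; the calibration is good to about 2 mm. A picture is of the moment at which its call begins. There is no depth.
- r.close_job(): hands the job in, once; it reports no verdict.
The state is a dict: "time_s": time; "joints": joint angles; "qd": joint speeds; "joint_torque": joint torques, N m; "tcp_pos": TCP position; "eef_rot": TCP orientation; "contact_force": force on the tool from outside, world axes, zero at the start; "moment": the same for the moment, N m; "gripper_width": finger opening in m.
Only numpy, scipy, OpenCV 4.12 (cv2) and the standard library are available. Lean on these libraries where they do the work, as an engineer would, in place of code of your own. Each camera call takes 0.05 s, during which the arm holds its last target. There are 200 camera calls.

## Working session

There is one attempt and no reset: what is moved stays moved. The work goes in short steps, Python scripts to look and compute and a tool call to move; the robot and the scene stay as the last step left them, time stands still between calls to the robot, and variables do not carry over. Pictures are saved under pics/ and viewed, about 8 in all and at most 12, crops included, and the job is handed in when it is done.

Besides the shell and the picture viewer there is one more tool, called after ">>>" by a JSON object that holds its "method" and its "body". drive_tool: Moves the arm, as the interface text tells. Its arguments: {"type":"object","properties":{"plan":{"type":"string"},"fingers":{"type":"number"},"squeeze":{"type":"number"}},"required":["plan"]}

```bash
mkdir -p pics; ls; cat > h.py <<'E'
import numpy as np, cv2
from plant import r
def cap(n,f=None):
    c=r.capture(n)
    if f: cv2.imwrite('pics/'+f,c['frame'][:,:,::-1])
    return c
def K(c):
    f=c['frame'].shape[0]/2/np.tan(np.radians(c['fovy'])/2)
    return np.array([[f,0,c['cx']],[0,f,c['cy']],[0,0,1.]])
def ray(c,uv):
    R,_=cv2.Rodrigues(np.array(c['rvec'],float)); t=np.array(c['tvec'],float).ravel()
    o=-R.T@t; d=R.T@np.linalg.inv(K(c))@np.array([uv[0],uv[1],1.]); return o,d
def onz(c,uv,z):
    o,d=ray(c,uv); return o+d*(z-o[2])/d[2]
def px(c,P):
    return cv2.projectPoints(np.array(P,float).reshape(-1,3),np.array(c['rvec'],float),np.array(c['tvec'],float),K(c),None)[0].reshape(-1,2)
E
python3 - <<'E'
from h import *
import pickle
a=cap('scene','s1.png');b=cap('top','t1.png')
pickle.dump((a,b),open('v1.pkl','wb'))
for c in(a,b): print(c['fovy'],c['cx'],c['cy'],ray(c,(280,210)))
print(r.get_state())
E
```

```text
pics
48.41575398570551 276.44869822065584 206.3889990806623 (array([ 1.08590426, -0.501451  ,  1.15958625]), array([-0.39005598,  0.392384  , -0.83307184]))
45.060920196833905 279.6967945106672 216.33486965908583 (array([0.3968959 , 0.00380307, 1.79435928]), array([ 0.07865794,  0.0079766 , -0.99694847]))
{'time_s': 0.1, 'joints': array([ 9.27104869e+01,  2.05856636e+01,  6.37707354e-01, -1.97142830e-02,
       -7.01334445e+01, -1.65076718e+01]), 'qd': array([-0.00213667, -0.06573904,  0.14351409,  0.12470122,  0.02952702,
        0.02177266]), 'joint_torque': array([-2.86457587e-03, -5.84165239e+01,  2.93751079e+01,  7.01550007e+00,
        1.01460921e-02, -5.45529701e-05]), 'tcp_pos': array([0.16088079, 0.65510498, 0.23371896]), 'eef_rot': array([ 1.79916688e+02, -5.36215605e-03, -1.38038937e+01]), 'contact_force': array([0.0545314 , 0.19821856, 1.19036406]), 'moment': array([-0.03244474,  0.0312656 , -0.05152962]), 'gripper_width': 0.08737289740428264}
```

View pics/s1.png

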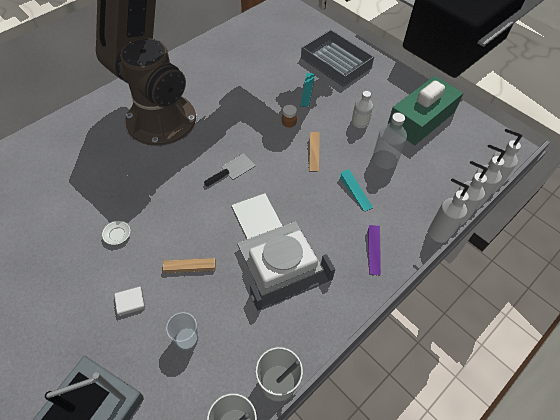

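View pics/t1.png

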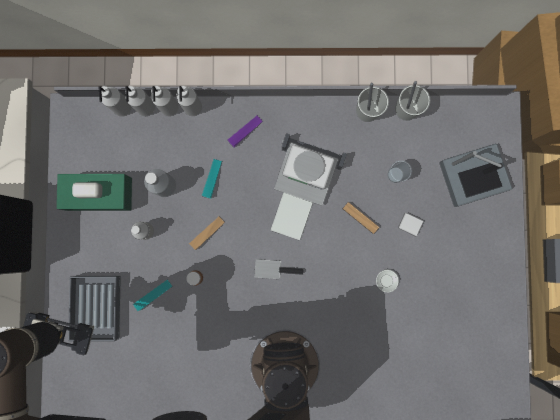

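The scene view shows two bare-wood bars, at scene (315,152) = top (207,233) and at scene (189,266) = top (361,217). The turquoise bars at (308,90) and (355,190) and the purple one at (375,250) are decoys. The balance is at scene (280,255) = top (305,175), with the tile sticking out to the robot side. One close crop should tell wedge from strip.

```bash
python3 - <<'E'
import cv2,numpy as np
s=cv2.imread('pics/s1.png');t=cv2.imread('pics/t1.png')
f=lambda im,x,y,w=66,h=50:cv2.resize(im[y-h//2:y+h//2,x-w//2:x+w//2],(396,300),interpolation=cv2.INTER_CUBIC)
cv2.imwrite('pics/c1.png',np.vstack([np.hstack([f(s,315,152),f(s,189,266)]),np.hstack([f(t,207,233),f(t,361,217)])]))
E
```

```text
(no output)
```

View pics/c1.png

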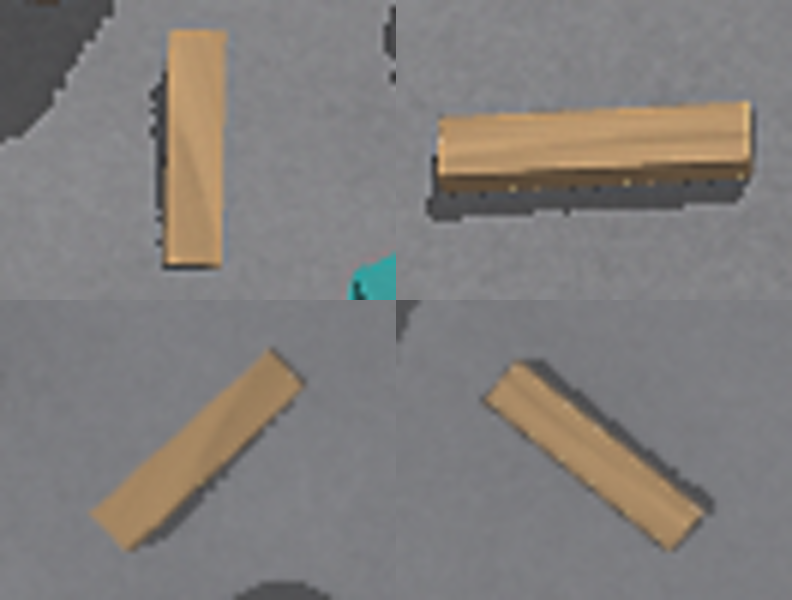

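The left bar's shadow tapers to nothing, from lower-left to upper-right in the top view. That makes it the wedge, with its thin end at upper right in top (lower end in scene). The right bar has an even side face, so it is the strip. Now I'll measure.

```bash
python3 - <<'E'
from h import *
import pickle
a,b=pickle.load(open('v1.pkl','rb'))
def comp(c,m,seed):
    n,l,s,ce=cv2.connectedComponentsWithStats(m.astype(np.uint8))
    k=min(range(1,n),key=lambda i:np.hypot(*(ce[i]-seed)) if s[i,4]>60 else 1e9)
    cn=cv2.findContours((l==k).astype(np.uint8),0,2)[0][0]
    return cv2.minAreaRect(cn),s[k]
for c,w,t in((a,(315,152),(258,215)),(b,(207,233),(292,215))):
    h=cv2.cvtColor(c['frame'],cv2.COLOR_RGB2HSV)
    m=(h[...,0]>8)&(h[...,0]<25)&(h[...,1]>70)&(h[...,2]>90)
    rc,s=comp(c,m,w); print('wedge',rc,s)
    for z in(0,.017): print(z,[onz(c,p,z).round(4)[:2] for p in cv2.boxPoints(rc)], onz(c,rc[0],z).round(4))
    m=(h[...,1]<40)&(h[...,2]>185)
    rc,s=comp(c,m,t); print('tile',rc,s)
    print([onz(c,p,.0065).round(4)[:2] for p in cv2.boxPoints(rc)])
f=lambda im,x,y,w,h:cv2.resize(im[y-h//2:y+h//2,x-w//2:x+w//2,::-1],(396,400),interpolation=cv2.INTER_CUBIC)
cv2.imwrite('pics/c2.png',np.hstack([f(a['frame'],285,250,119,120),f(b['frame'],308,185,119,120)]))
E
```

```text
wedge ((313.897216796875, 151.4051971435547), (9.23364543914795, 39.01280212402344), 1.5074357986450195) [309 132  11  40 361]
0 [array([0.4964, 0.2139]), array([0.3815, 0.3352]), array([0.4032, 0.3574]), array([0.5169, 0.2348])] [0.4512 0.2835 0.    ]
0.017 [array([0.5051, 0.2034]), array([0.3918, 0.323 ]), array([0.4132, 0.3448]), array([0.5252, 0.224 ])] [0.4606 0.272  0.017 ]
tile ((256.79510498046875, 215.55606079101562), (40.089900970458984, 37.016807556152344), 65.224853515625) [ 232  193   51   46 1347]
[array([ 0.4357, -0.0525]), array([0.4612, 0.0597]), array([0.5904, 0.0077]), array([ 0.5632, -0.0978])]
wedge ((206.72398376464844, 232.79637145996094), (9.013814926147461, 39.95676040649414), 47.72631072998047) [189 217  35  33 349]
0 [array([0.4222, 0.3414]), array([0.5175, 0.237 ]), array([0.4937, 0.2153]), array([0.3986, 0.3196])] [0.4579 0.2784 0.    ]
0.017 [array([0.422 , 0.3382]), array([0.5164, 0.2348]), array([0.4928, 0.2133]), array([0.3986, 0.3166])] [0.4574 0.2758 0.017 ]
tile ((291.1624755859375, 215.86392211914062), (30.23955726623535, 39.54403305053711), 19.09349250793457) [ 271  193   41   47 1189]
[array([0.4686, 0.0521]), array([0.6012, 0.0061]), array([ 0.5657, -0.0951]), array([ 0.4334, -0.0487])]
```

View pics/c2.png

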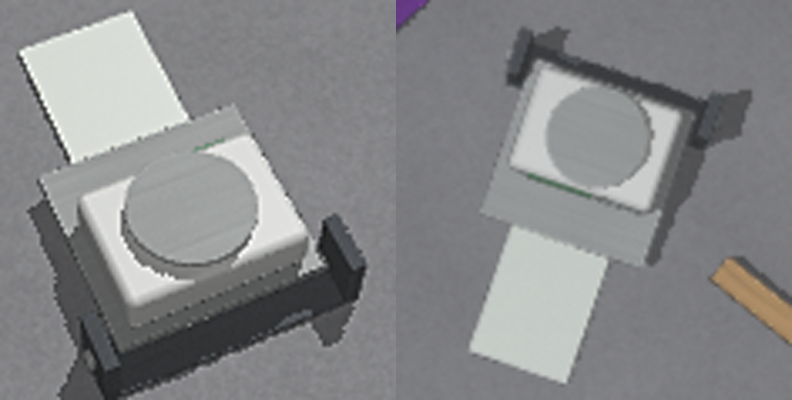

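The crop confirms the layout: the tile sticks out of the front (robot side) and the cheeks are at the back. The bracket yaw is about −19.2° and the edge foot about (0.582, −0.043). The two views agree on the wedge: thin end (0.506, 0.225), butt (0.410, 0.3245), yaw −46°. I'll go above the butt.

```bash
cat >> h.py <<'E'
from scipy.spatial.transform import Rotation as Ro
def to(x,y,z,yaw):
    s=r.get_state(); R=Ro.from_euler('xyz',s['eef_rot'],degrees=True)
    d=R.inv().apply(np.array([x,y,z])-s['tcp_pos'])*100
    print('shift cm',d.round(2),'turn',round(-np.radians(yaw-s['eef_rot'][2]),3),'F',s['contact_force'].round(1),'t',s['time_s'],'pos',s['tcp_pos'].round(4),s['eef_rot'].round(1))
E
python3 -c "
from h import *
to(.4165,.318,.16,-46)"
```

```text
shift cm [32.87 26.63  7.41] turn 0.562 F [0.1 0.2 1.2] t 0.1 pos [0.1609 0.6551 0.2337] [179.9  -0.  -13.8]
```

>>> {"method": "drive_tool", "body": {"plan": "5 4 0 0.08;10 8 0 0.16;15 12 0 0.24;20 16 0 0.32;25 20 2 0.41;30 24 5 0.5;32.9 26.6 7.4 0.562;32.9 26.6 7.4 0.562", "fingers": -1}}

```text
time_s: 1.1
tcp_pos: [0.4172, 0.3144, 0.158]
eef_rot: [179.7, -0.0, -46.3]
contact_force: [-0.3, 0.1, -0.1]
gripper_width: 0.0877
```

```bash
python3 - <<'E'
from h import *
c=cap('wrist','w1.png')
print(px(c,[[.5056,.2255,.003],[.4104,.3245,.031],[.4104,.3245,0]]))
to(.4165,.318,.011,-46)
E
```

```text
[[265.88634003  27.96878576]
 [266.67733455 217.58209414]
 [266.73826932 206.37725857]]
shift cm [-0.19 -0.09 14.82] turn -0.003 F [0.7 0.1 1.1] t 1.15 pos [0.4174 0.3164 0.1593] [179.8  -0.  -46.2]
```

View pics/w1.png

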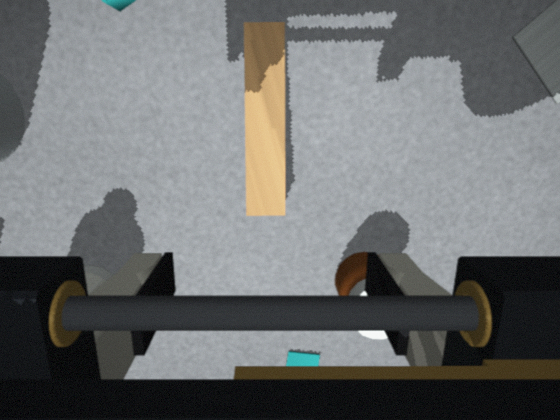

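The wrist view shows the bar from (265,22) to (266,216), in line with the jaws as predicted. I'll check that its heights fit the wedge and not the strip, using apparent widths, before descending.

```bash
python3 - <<'E'
from h import *
c=cap('wrist')
for uv,z in(((265,22),.003),((266,216),.031),((265,22),.02),((266,216),.02)): print(uv,z,onz(c,uv,z).round(4))
for row,zs in((26,(.003,.02)),(120,(.017,.02)),(212,(.031,.02))):
    h=cv2.cvtColor(c['frame'],cv2.COLOR_RGB2HSV)[row]
    u=np.where((h[:,0]>8)&(h[:,0]<25)&(h[:,1]>70)&(np.abs(np.arange(560)-266)<40))[0]
    for z in zs: print(row,u.min(),u.max()+1,z,np.linalg.norm(onz(c,(u.min(),row),z)-onz(c,(u.max()+1,row),z)).round(4))
E
```

```text
(265, 22) 0.003 [0.5097 0.2254 0.003 ]
(266, 216) 0.031 [0.4118 0.3265 0.031 ]
(265, 22) 0.02 [0.5075 0.2274 0.02  ]
(266, 216) 0.02 [0.4094 0.329  0.02  ]
26 247 288 0.003 0.0302
26 247 288 0.02 0.0285
120 248 288 0.017 0.0301
120 248 288 0.02 0.0298
212 249 287 0.031 0.0291
212 249 287 0.02 0.0303
```

>>> {"method": "drive_tool", "body": {"plan": "-0.1 -0.2 4 0;-0.1 -0.2 8 0;-0.1 -0.2 11 0;-0.1 -0.2 13 0;-0.1 -0.2 14 0;-0.1 -0.2 14.7 0;-0.1 -0.2 14.7 0"}}

```text
time_s: 2.08
tcp_pos: [0.4178, 0.3213, 0.0138]
eef_rot: [-180.0, 0.0, -46.0]
contact_force: [0.1, -0.1, 0.4]
gripper_width: 0.0876
```

>>> {"method": "drive_tool", "body": {"plan": "0 0 0 0;0 0 0 0;0 0 0 0;0 0 0 0;0 0 0 0;0 0 0 0", "fingers": 1, "squeeze": 45}}

```text
time_s: 2.82
tcp_pos: [0.4178, 0.3208, 0.0135]
eef_rot: [180.0, -0.0, -46.0]
contact_force: [0.1, 0.7, -0.2]
gripper_width: 0.0331
```

>>> {"method": "drive_tool", "body": {"plan": "0 0 0 0;0 0 0 0;0 0 -1 0;0 0 -3 0;0 0 -6 0;0 0 -9 0;0 0 -12 0;0 0 -12 0"}}

```text
time_s: 3.82
tcp_pos: [0.4188, 0.3221, 0.1366]
eef_rot: [-179.7, 0.1, -46.0]
contact_force: [-0.5, 0.3, -1.7]
gripper_width: 0.0296
```

```bash
python3 - <<'E'
from h import *
c=cap('wrist','w2.png');
u=np.array([np.cos(np.radians(-19.2)),np.sin(np.radians(-19.2))]);E=np.array([.582,-.0434])
# thin end 20mm ahead of edge; tcp 132 behind thin
p=E-u*(.132+.02); print(p)
to(p[0],p[1],.06,-19.2); print(r.get_state()['gripper_width'])
E
```

```text
[0.43845479 0.00658773]
shift cm [24.06 20.42  7.43] turn -0.468 F [-0.1 -0.  -1.4] t 3.875 pos [0.4181 0.3213 0.135 ] [-179.8    0.   -46. ]
0.029524855981585794
```

View pics/w2.png

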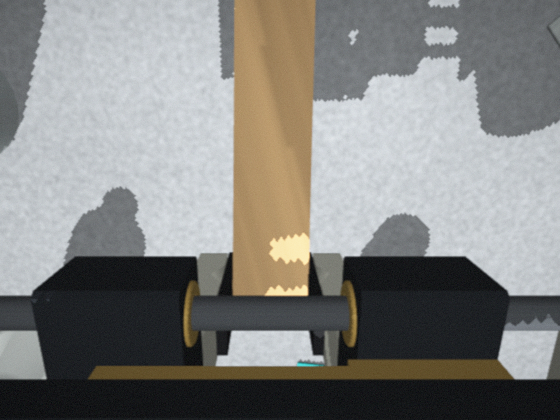

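>>> {"method": "drive_tool", "body": {"plan": "2.5 2 0 0;6 5 0 -0.06;10 8.5 0 -0.15;14 12 0.5 -0.25;18 15.3 2 -0.35;21.5 18.3 4 -0.43;24.1 20.4 6 -0.468;24.1 20.4 6 -0.468"}}

```text
time_s: 4.88
tcp_pos: [0.4363, 0.0031, 0.0715]
eef_rot: [179.8, 0.2, -19.4]
contact_force: [0.1, 0.6, -0.5]
gripper_width: 0.0295
```

>>> {"method": "drive_tool", "body": {"plan": "0 0 0 0;0 0 0 0"}}

```text
time_s: 5.12
tcp_pos: [0.4388, 0.0065, 0.0739]
eef_rot: [-180.0, -0.0, -19.1]
contact_force: [-0.0, 0.1, -1.0]
gripper_width: 0.0293
```

```bash
python3 - <<'E'
from h import *
c=cap('scene');t=cap('top')
f=lambda c,x,y,w,h:cv2.resize(c['frame'][y-h//2:y+h//2,x-w//2:x+w//2,::-1],(400,500),interpolation=cv2.INTER_CUBIC)
cv2.imwrite('pics/c3.png',np.hstack([f(c,265,220,112,140),f(t,300,205,112,140)]))
to(.4385,.0066,.06,-19.2)
# tile edges, top view: left/right long edges and near edge fitted
u=np.array([np.cos(np.radians(-19.2)),np.sin(np.radians(-19.2))]);v=np.array([-u[1],u[0]]);E=np.array([.582,-.0434])
for cc,n in((c,'scene'),(t,'top')):
  h=cv2.cvtColor(cc['frame'],cv2.COLOR_RGB2HSV)
  w=(h[...,0]>8)&(h[...,0]<25)&(h[...,1]>70)
  nn,l,s,ce=cv2.connectedComponentsWithStats(w.astype(np.uint8))
  print(n,[(s[i].tolist(),ce[i].round()) for i in range(1,nn) if s[i,4]>60])
  P=[np.r_[E+u*a+v*b,z] for a,b,z in((-.14,.055,.0065),(-.14,-.055,.0065),(0,.09,.018),(0,-.09,.018),(.02-.04,0,.046))]
  print(px(cc,P).round(1).tolist())
E
```

```text
shift cm [-0.03  0.01  1.39] turn 0.001 F [-0.4  0.4 -1. ] t 5.225 pos [0.4388 0.0066 0.0739] [-180.    -0.   -19.1]
scene [([282, 114, 15, 13, 139], array([289., 121.])), ([243, 174, 26, 47, 501], array([254., 198.])), ([163, 258, 52, 15, 651], array([189., 265.])), ([480, 314, 80, 106, 606], array([520., 369.]))]
[[265.4, 191.8], [231.6, 203.7], [295.7, 221.7], [237.4, 243.4], [264.2, 221.7]]
top [([0, 12, 560, 368, 16961], array([478., 140.])), ([287, 201, 13, 18, 137], array([293., 209.])), ([343, 203, 36, 30, 333], array([361., 218.]))]
[[269.7, 229.8], [299.2, 240.0], [273.3, 189.0], [321.6, 205.5], [295.7, 201.8]]
```

View pics/c3.png

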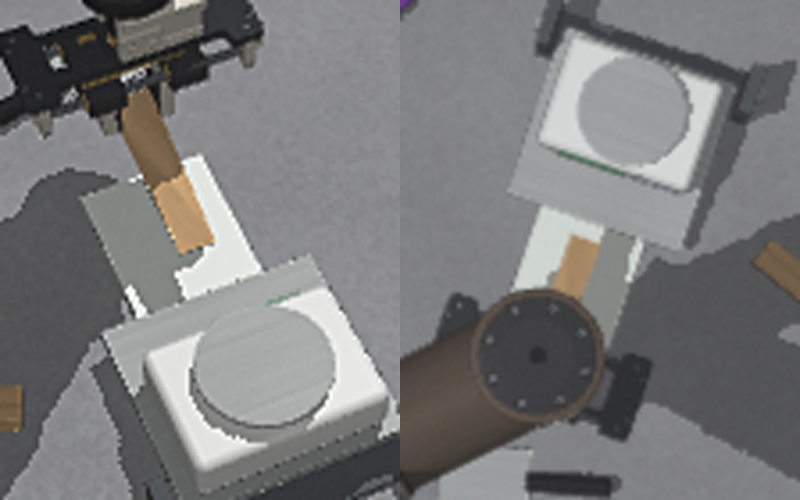

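The crop shows the wedge held straight over the tile, its thin end still short of the edge. The top view also shows the taper: narrow and shadowless at the tip. I'll do a quick lateral check of the plate corners and of the wedge tip.

```bash
python3 - <<'E'
from h import *
c=cap('scene');t=cap('top')
u=np.array([np.cos(np.radians(-19.2)),np.sin(np.radians(-19.2))]);v=np.array([-u[1],u[0]]);E=np.array([.582,-.0434])
L=lambda cc,p,z:(np.array([u,v])@(onz(cc,p,z)[:2]-E)*1000).round(1)
for n,cc,ps in(('sc',c,((295.8,221.4),(237.8,243.2))),('top',t,((274.2,187.6),(324.6,204.2)))):
    print(n,'plate',[L(cc,p,.028) for p in ps])
    h=cv2.cvtColor(cc['frame'],cv2.COLOR_RGB2HSV); w=(h[...,0]>8)&(h[...,0]<25)&(h[...,1]>70)
    l=cv2.connectedComponents(w.astype(np.uint8))[1]; k=l[198,254] if n=='sc' else l[209,293]
    ys,xs=np.where(l==k); q=np.array([L(cc,(x+.0,y+.0),.062) for x,y in zip(xs,ys)])
    for lo in range(int(q[:,0].max())-25,int(q[:,0].max()),8):
        s=q[(q[:,0]>=lo)&(q[:,0]<lo+8),1]; print(lo,s.min(),s.max(),s.mean().round(1))
E
```

```text
sc plate [array([ 4.6, 87.7]), array([  5.1, -90.4])]
-44 -14.9 14.8 0.3
-36 -14.9 13.4 -1.4
-28 -14.9 13.3 -0.9
-20 5.6 5.6 5.6
top plate [array([ 4.5, 87.9]), array([  6.9, -98. ])]
-46 -12.3 13.8 0.5
-38 -13.3 13.9 0.4
-30 -13.2 12.9 0.1
-22 -12.0 9.7 -1.2
```

>>> {"method": "drive_tool", "body": {"plan": "0 0 2 0;0 0 4 0;0 0 4.7 0;0 0 4.9 0;0 0 4.9 0;0 0 4.9 0"}}

```text
time_s: 6.08
tcp_pos: [0.4389, 0.006, 0.0251]
eef_rot: [-180.0, -0.0, -19.2]
contact_force: [0.5, -0.2, -0.9]
gripper_width: 0.0294
```

>>> {"method": "drive_tool", "body": {"plan": "0 0 0.1 0;0 0 0.1 0"}}

```text
time_s: 6.32
tcp_pos: [0.4386, 0.0058, 0.0237]
eef_rot: [-180.0, -0.0, -19.2]
contact_force: [0.2, -0.5, -1.0]
gripper_width: 0.0297
```

>>> {"method": "drive_tool", "body": {"plan": "0 0 0.1 0;0 0 0.1 0"}}

```text
time_s: 6.58
tcp_pos: [0.4384, 0.0057, 0.0225]
eef_rot: [180.0, 0.0, -19.2]
contact_force: [-0.7, 0.9, -0.8]
gripper_width: 0.0298
```

>>> {"method": "drive_tool", "body": {"plan": "0 0 0.1 0;0 0 0.1 0"}}

```text
time_s: 6.82
tcp_pos: [0.4384, 0.0057, 0.0215]
eef_rot: [180.0, 0.0, -19.2]
contact_force: [0.9, -0.4, -0.8]
gripper_width: 0.0297
```

>>> {"method": "drive_tool", "body": {"plan": "0 0 0.1 0;0 0 0.1 0"}}

```text
time_s: 7.08
tcp_pos: [0.4384, 0.0057, 0.0205]
eef_rot: [180.0, 0.0, -19.2]
contact_force: [-0.5, 0.1, -0.9]
gripper_width: 0.0299
```

>>> {"method": "drive_tool", "body": {"plan": "0 0 0.05 0;0 0 0.1 0;0 0 0.1 0"}}

```text
time_s: 7.45
tcp_pos: [0.4385, 0.0058, 0.0196]
eef_rot: [-180.0, -0.0, -19.2]
contact_force: [-0.2, 0.0, 2.4]
gripper_width: 0.0296
```

>>> {"method": "drive_tool", "body": {"plan": "0 0 0.05 0;0 0 0.1 0;0 0 0.1 0"}}

```text
time_s: 7.82
tcp_pos: [0.4384, 0.0058, 0.0195]
eef_rot: [-180.0, -0.0, -19.2]
contact_force: [-7.3, 1.6, 17.7]
gripper_width: 0.0293
```

The wedge meets the tile at TCP z ≈ 0.0196, so the tile top is about 6 mm up and the depth needed is about 105 mm. I'll ease off the press and push.

>>> {"method": "drive_tool", "body": {"plan": "0 0 -0.1 0;1 0 -0.1 0;2.2 0 -0.1 0;3.4 0 -0.1 0;4.4 0 -0.1 0;5 0 -0.1 0;5 0 -0.1 0"}}

```text
time_s: 8.7
tcp_pos: [0.4872, -0.0112, 0.0196]
eef_rot: [180.0, -0.0, -19.2]
contact_force: [-0.8, -2.0, 4.2]
gripper_width: 0.03
```

>>> {"method": "drive_tool", "body": {"plan": "0.4 0 0 0;0.8 0 0 0;1.2 0 0 0;1.6 0 0 0;2 0 0 0;2 0 0 0"}}

```text
time_s: 9.45
tcp_pos: [0.5034, -0.0177, 0.0196]
eef_rot: [179.9, 0.2, -19.2]
contact_force: [-10.0, 4.5, 15.4]
gripper_width: 0.03
```

>>> {"method": "drive_tool", "body": {"plan": "0.4 0 0 0;0.8 0 0 0;1.2 0 0 0;1.6 0 0 0;2 0 0 0;2 0 0 0"}}

```text
time_s: 10.2
tcp_pos: [0.521, -0.0247, 0.0196]
eef_rot: [179.8, 0.3, -19.2]
contact_force: [-14.6, 4.3, 19.4]
gripper_width: 0.0298
```

```bash
python3 - <<'E'
from h import *
c=cap('scene','s4.png');cap('top','t4.png')
s=r.get_state();u=np.array([np.cos(np.radians(-19.2)),np.sin(np.radians(-19.2))]);print((s['tcp_pos'][:2]-[.582,-.0434])@u,(s['tcp_pos'][:2]-[.582,-.0434])@[.329,.944],s['contact_force'],s['gripper_width'])
w=cap('wrist')
f=lambda c,x,y,w,h:cv2.resize(c['frame'][y-h//2:y+h//2,x-w//2:x+w//2,::-1],(390,390),interpolation=cv2.INTER_CUBIC)
cv2.imwrite('pics/c4.png',np.hstack([f(c,275,235,120,120),cv2.resize(w['frame'][:,:,::-1],(390,390))]))
E
```

```text
-0.06371054722838478 -0.002423074691623436 [-14.13584112   3.88911351  19.34219308] 0.029686396068749718
```

View pics/c4.png

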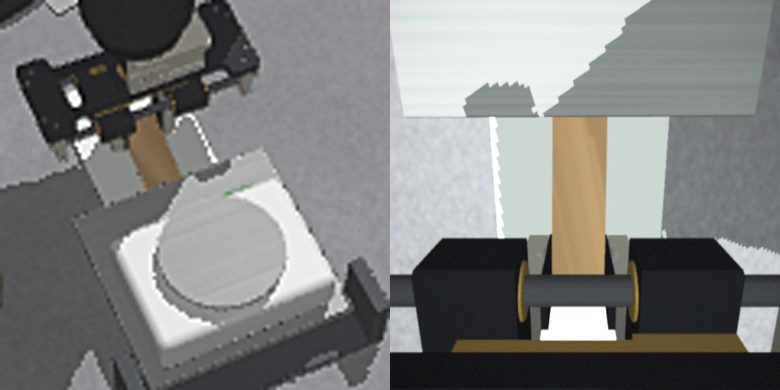

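The wrist view shows the wedge square to the edge and central: plate centre at column 581, tile 580, wedge 579. The edge is at row 116. Depth is now about 64 mm, with a push of about 15 N. Continuing.

>>> {"method": "drive_tool", "body": {"plan": "0.4 0 -0.04 0;0.8 0 -0.04 0;1.2 0 -0.04 0;1.6 0 -0.04 0;2 0 -0.04 0;2.4 0 -0.04 0;2.8 0 -0.04 0;2.8 0 -0.04 0"}}

```text
time_s: 11.35
tcp_pos: [0.5479, -0.0339, 0.0197]
eef_rot: [179.9, 0.3, -19.2]
contact_force: [-11.4, 2.6, 13.4]
gripper_width: 0.0296
```

```bash
cat > m.py <<'E'
from h import *
import sys
c=cap('scene');w=cap('wrist',sys.argv[1])
cv2.imwrite('pics/s_'+sys.argv[1],c['frame'][:,:,::-1])
s=r.get_state();th=np.radians(-19.2);u=np.array([np.cos(th),np.sin(th)]);E=np.array([.582,-.0434])
print('tcp u',((s['tcp_pos'][:2]-E)@u*1000).round(1),s['tcp_pos'].round(4),s['contact_force'].round(1),s['time_s'])
h=cv2.cvtColor(w['frame'],cv2.COLOR_RGB2HSV); m=(h[...,0]>8)&(h[...,0]<25)&(h[...,1]>60)
col=np.where(m[:300,275])[0]; print('wedge rows',col.min(),col.max())
e=(275,col.min())
for tile in(.005,.006,.007):
    # ray meets wedge top where plate edge (underside) occludes: intersect with plate top front edge z
    d=100.
    for _ in range(20):
        z=tile+.003+.0002*d+.010           # plate top edge height
        p=onz(w,e,z)[:2]
        d=132+(((p-s['tcp_pos'][:2])@u)*-1000)
    print('tile',tile,'d',round(d,1),'tilt',round((tile+.003+.0002*d-.018)/.012*.07,4),'edge u',((p-E)@u*1000).round(1))
E
python3 m.py w5.png
```

```text
tcp u -35.4 [ 0.5479 -0.0339  0.0197] [-11.2   2.4  12.8] 11.45
wedge rows 206 295
tile 0.005 d 93.0 tilt 0.0502 edge u 3.6
tile 0.006 d 92.7 tilt 0.0557 edge u 3.9
tile 0.007 d 92.5 tilt 0.0612 edge u 4.2
```

```bash
cat > tilt.py <<'E'
from h import *
import sys
# tilt from optical flow scene+top vs first pictures; points cast on housing-top plane of the sagging balance
import pickle
a0,b0=pickle.load(open('v1.pkl','rb'))
th=np.radians(-19.2);U=np.array([np.cos(th),np.sin(th),0]);V=np.array([-U[1],U[0],0]);O=np.array([.5858,-.0447,0])
def lift(P,dt):
    q=P-O; x=q@U-.170; z=q[2]-.030   # front rises: rotate about V
    c,s=np.cos(dt),np.sin(dt)
    return O+U*(.170+x*c+z*s)+V*(q@V)+np.array([0,0,.030-x*s+z*c])
for n,c0 in(('scene',a0),('top',b0)):
    c1=cap(n)
    g0,g1=[cv2.cvtColor(c['frame'],cv2.COLOR_RGB2GRAY) for c in(c0,c1)]
    m=np.zeros_like(g0)
    def sag(x,y,h): return lift(O+U*x+V*y+np.array([0,0,.030+h]),-.07)
    poly=px(c0,[sag(.0,-.09,.01),sag(.0,.09,.01),sag(.054,.085,.052),sag(.166,.08,.052),sag(.166,-.08,.052),sag(.054,-.085,.052)])
    cv2.fillConvexPoly(m,cv2.convexHull(poly.astype(np.int32)),255); m=cv2.dilate(m,np.ones((3,3)))
    p=cv2.goodFeaturesToTrack(g0,60,.01,4,mask=m)
    q,st,_=cv2.calcOpticalFlowPyrLK(g0,g1,p,None,winSize=(11,11),maxLevel=2)
    bk,_,_=cv2.calcOpticalFlowPyrLK(g1,g0,q,None,winSize=(11,11),maxLevel=2)
    T=[]
    for i in range(len(p)):
        if not st[i] or np.hypot(*(bk[i]-p[i])[0])>.3: continue
        uv=p[i][0]; P=onz(c0,uv,.05)
        for _ in range(15):   # iterate to plane height: housing top, or plate top in front of it
            x=(P-O)@U; h=.052 if x>.05 else .010
            P=onz(c0,uv,sag(x,0,h)[2])
        J=(px(c0,lift(P,.07))-px(c0,P))[0]; f=(q[i]-p[i])[0]
        T.append((x,(P-O)@V,f@J/(J@J)*.07,np.hypot(*(f-J*(f@J)/(J@J))),np.hypot(*J)))
    T=np.array(T); ok=T[:,3]<.5
    print(n,len(T),ok.sum(),'median tilt',np.median(T[ok,2]).round(4),'quartiles',np.percentile(T[ok,2],[25,75]).round(4)); 
    if len(sys.argv)>1: print(T[ok].round(3))
E
python3 tilt.py v
```

```text
scene 15 10 median tilt 0.0766 quartiles [0.0645 0.0855]
[[ 1.350e-01 -5.200e-02  6.200e-02  7.300e-02  9.340e-01]
 [ 1.630e-01  6.600e-02  4.000e-02  9.200e-02  1.256e+00]
 [ 1.570e-01  1.700e-02  7.900e-02  3.080e-01  1.194e+00]
 [ 1.190e-01  7.300e-02  1.320e-01  2.700e-02  8.180e-01]
 [ 1.310e-01  4.100e-02  7.200e-02  2.630e-01  9.120e-01]
 [ 1.550e-01 -7.100e-02  7.700e-02  3.650e-01  1.180e+00]
 [ 1.130e-01 -5.900e-02  1.500e-02  8.000e-02  6.730e-01]
 [ 1.480e-01 -1.000e-03  9.300e-02  6.700e-02  1.094e+00]
 [ 1.470e-01 -1.200e-02  8.800e-02  8.400e-02  1.076e+00]
 [ 1.620e-01  3.500e-02  7.600e-02  6.600e-02  1.248e+00]]
top 13 12 median tilt 0.0455 quartiles [0.039  0.0515]
[[ 0.159  0.081  0.022  0.165  1.081]
 [ 0.152 -0.07   0.053  0.249  1.106]
 [ 0.151 -0.034  0.049  0.176  1.11 ]
 [ 0.149  0.034  0.051  0.29   1.113]
 [ 0.14  -0.045  0.056  0.048  1.143]
 [ 0.157 -0.021  0.041  0.216  1.088]
 [ 0.157  0.011  0.042  0.232  1.088]
 [ 0.141  0.078  0.016  0.238  1.137]
 [ 0.115  0.051  0.034  0.219  1.21 ]
 [ 0.164  0.043  0.041  0.25   1.062]
 [ 0.128  0.045  0.05   0.334  1.177]
 [ 0.072 -0.079  0.663  0.39   1.294]]
```

Tilt cues so far: wedge geometry 0.056, scene flow 0.077, top flow 0.046. The flow values are coarse, at about 1 px for the full tilt. The plate's known 180 mm width in the wrist view should be sharper.

View pics/w5.png

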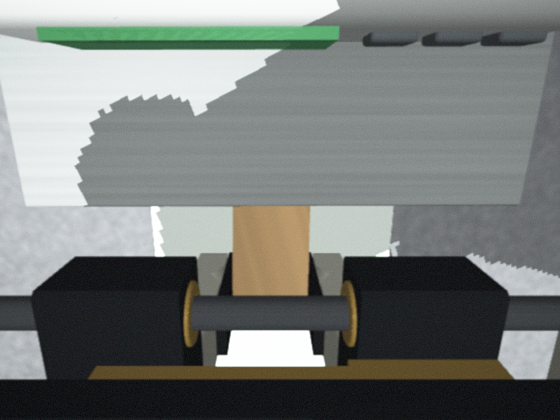

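```bash
cat > wid.py <<'E'
from h import *
from scipy.optimize import brentq
c=r.capture('wrist')
o,d=ray(c,(280,206)); print('cam z',o[2].round(4),'dir',(d/np.linalg.norm(d)).round(3))
g=cv2.cvtColor(c['frame'],cv2.COLOR_RGB2GRAY).astype(float)
W=lambda l,rr,z:np.linalg.norm(onz(c,l,z)-onz(c,rr,z))
S=lambda l,rr,w:brentq(lambda z:W(l,rr,z)-w,-.05,.12)
print('plate z',S((25,205.5),(520.5,205),.180),'per px',S((24,205.5),(520.5,205),.180))
print('tile z',S((158.5,220),(392.5,220),.110),'per px',S((157.5,220),(392.5,220),.110))
for row in(207,215,225): print(row,'L',g[row,150:164].astype(int),'R',g[row,386:398].astype(int))
for row in(195,200,203): print(row,g[row,16:32].astype(int),g[row,512:530].astype(int))
E
python3 wid.py
```

```text
cam z 0.1687 dir [-0.275  0.064 -0.959]
plate z 0.036700532945376646 per px 0.03696528980592881
tile z -0.0001098091676793242 per px 0.0006070407481269524
207 L [207 251 255 255 255 255 255 255 245 215 195 195 200 197] R [202 203 204 202 203 203 191 160 130 121 118 118]
215 L [210 243 254 255 255 255 247 222 202 197 203 202 201 203] R [202 202 202 201 202 196 175 140 126 119 123 117]
225 L [205 216 243 254 255 254 255 254 255 255 254 240 209 198] R [201 200 198 204 199 182 150 121 119 121 123 118]
195 [198 196 200 200 199 202 202 211 229 232 232 233 233 232 234 233] [132 134 134 131 131 133 134 134 132 119 108 107 108 111 106 107 108 109]
200 [197 198 199 198 196 198 198 199 214 230 235 236 236 237 237 237] [139 136 137 133 139 137 137 132 120 111 107 106 104 109 106 110 106 106]
203 [194 196 198 195 195 196 194 193 203 221 232 235 237 236 235 236] [129 128 132 128 127 132 127 118 114 112 113 107 106 106 108 111 102 111]
```

Tile edges corrected (left at 150.4, the column-158 step is only a shadow): the plate underside is 21.4 mm above the tile, which agrees with the wedge geometry's 21.5. With the tile at 6.0 mm, level needs d ≈ 105, so about 12 mm more.

>>> {"method": "drive_tool", "body": {"plan": "0.2 0 0 0;0.4 0 0 0;0.6 0 0 0;0.8 0 0 0;1 0 0 0;1.1 0 0 0;1.1 0 0 0;1.1 0 0 0"}}

```text
time_s: 12.6
tcp_pos: [0.5579, -0.0373, 0.0197]
eef_rot: [179.9, 0.3, -19.2]
contact_force: [-12.0, 4.2, 14.4]
gripper_width: 0.0292
```

```bash
python3 m.py w6.png; python3 tilt.py; python3 - <<'E'
from h import *
g=cv2.cvtColor(cv2.imread('pics/w6.png'),cv2.COLOR_BGR2GRAY).astype(int)
print([g[k,275] for k in range(225,250)])
for row in(225,232): print(row,g[row,20:50],g[row,495:525])
print(g[243,150:172],g[243,378:398])
E
```

```text
tcp u -24.8 [ 0.5579 -0.0373  0.0197] [-13.    4.3  13.6] 12.7
wedge rows 235 295
tile 0.005 d 103.4 tilt 0.0624 edge u 3.8
tile 0.006 d 103.1 tilt 0.0678 edge u 4.1
tile 0.007 d 102.7 tilt 0.0732 edge u 4.5
scene 15 11 median tilt 0.0864 quartiles [0.075  0.1112]
top 11 10 median tilt 0.0516 quartiles [0.0451 0.0608]
[np.int64(100), np.int64(107), np.int64(105), np.int64(107), np.int64(106), np.int64(107), np.int64(107), np.int64(107), np.int64(106), np.int64(92), np.int64(111), np.int64(118), np.int64(117), np.int64(113), np.int64(115), np.int64(112), np.int64(115), np.int64(113), np.int64(117), np.int64(114), np.int64(114), np.int64(115), np.int64(113), np.int64(113), np.int64(115)]
225 [150 149 151 153 160 173 184 194 197 197 195 197 196 199 195 197 198 196
 194 197 197 194 194 197 200 197 196 199 194 195] [102 103 103 103 107 102 101  99 107 103 103 106 104 104 101 108 102 102
  99 103 100 104 101 103  94  87  80  85  83  81]
232 [151 154 152 151 151 148 165 184 198 200 201 202 203 202 204 203 205 201
 199 202 202 200 198 200 198 199 201 200 200 202] [101 100 107 104 104 105  99 102 103 101 104 101  99 101 103  98 101 100
 102 100 103  98  97  88  85  91  86  85  87  86]
[161 161 160 177 230 245 245 245 245 245 243 221 179 161 159 158 157 158
 161 156 160 159] [160 160 162 159 160 161 161 159 159 163 156 148 116 108 140 162 170 161
 150 116]
```

```bash
python3 - <<'E'
from h import *
from scipy.optimize import brentq
c=r.capture('wrist'); g=cv2.GaussianBlur(cv2.cvtColor(c['frame'],cv2.COLOR_RGB2GRAY).astype(np.float32),(1,5),0)
cv2.imwrite('pics/w7.png',c['frame'][:,:,::-1])
u=np.array([np.cos(np.radians(-19.2)),np.sin(np.radians(-19.2))]);E=np.array([.582,-.0434])
res=[]
def sub(v,x0):
    d=np.abs(np.diff(v)); k=d.argmax(); a,b,e=d[max(k-1,0)],d[k],d[min(k+1,len(d)-1)]
    return x0+k+.5+(e-a)/(a+b+e), d[k]
for row in range(110,232,6):
    l0=26.7-(232-row)*(25/150); r0=518+(232-row)*(29/145)
    a=int(l0)-7;b=int(r0)-7
    if a<0 or b+15>560: continue
    L,s1=sub(g[row,a:a+15],a);R,s2=sub(g[row,b:b+15],b)
    # along plate y at same world u: pair both ends by row (edge horizontal in view)
    z=brentq(lambda z:np.linalg.norm(onz(c,(L+.5,row+.5),z)-onz(c,(R+.5,row+.5),z))-.18,-.05,.12)
    m=onz(c,((L+R)/2,row),z); res.append(((m[:2]-E)@u*1000,z*1000)); print(row,round(L,1),round(R,1),s1,s2,np.round(res[-1],2))
res=np.array(res);k=np.polyfit(res[:,0],res[:,1],1);print('slope',k[0],'tilt=.07-slope',.07-k[0], 'z at edge',np.polyval(k,4))
E
```

```text
116 3.5 540.5 14.9375 9.375 [46.16 38.3 ]
122 4.6 539.2 15.5 9.625 [44.2  38.31]
128 5.8 537.9 16.5 10.0 [42.21 38.29]
134 6.7 537.2 17.8125 10.375 [40.23 38.47]
140 8.3 535.9 16.625 9.25 [38.2  38.32]
146 9.4 535.2 13.5625 9.125 [36.18 38.47]
152 10.7 533.6 15.9375 11.1875 [34.12 38.38]
158 11.8 532.5 14.9375 11.0 [32.05 38.41]
164 13.2 531.5 15.5 9.5 [29.96 38.39]
170 14.5 530.4 15.75 9.3125 [27.85 38.4 ]
176 15.4 529.2 20.4375 8.1875 [25.73 38.46]
182 16.5 527.6 18.125 5.6875 [23.57 38.4 ]
188 18.2 525.8 17.5625 6.5625 [21.33 38.11]
194 19.2 525.4 19.0 10.0625 [19.2  38.37]
200 20.2 524.4 19.25 9.625 [17.01 38.47]
206 21.5 522.7 18.25 6.6875 [14.74 38.32]
212 22.7 521.7 15.75 8.6875 [12.5  38.38]
218 23.6 520.4 18.5 10.8125 [10.23 38.41]
224 24.8 519.3 16.0625 11.3125 [ 7.95 38.44]
230 26.3 517.6 20.3125 8.0 [ 5.55 38.22]
slope 3.341226016166357e-05 tilt=.07-slope 0.06996658773983834 z at edge 38.36503874232625
```

The plate slope in the wrist view reads level (tilt ≈ 0.070), and the felt geometry gives 0.068. Releasing.

>>> {"method": "drive_tool", "body": {"plan": "0 0 0 0;0 0 0 0;0 0 0 0;0 0 0 0;0 0 0 0;0 0 0 0", "fingers": -1}}

```text
time_s: 13.6
tcp_pos: [0.5603, -0.0367, 0.02]
eef_rot: [180.0, -0.0, -19.2]
contact_force: [-0.4, -1.0, 0.8]
gripper_width: 0.0837
```

```bash
cat > slope.py <<'E'
from h import *
from scipy.optimize import brentq
c=r.capture('wrist'); g=cv2.GaussianBlur(cv2.cvtColor(c['frame'],cv2.COLOR_RGB2GRAY).astype(np.float32),(1,5),0)
cv2.imwrite('pics/w8.png',c['frame'][:,:,::-1])
u=np.array([np.cos(np.radians(-19.2)),np.sin(np.radians(-19.2))]);E=np.array([.582,-.0434])
h=cv2.cvtColor(c['frame'],cv2.COLOR_RGB2HSV); m=(h[...,0]>8)&(h[...,0]<25)&(h[...,1]>60)
col=np.where(m[:300,275])[0]; print('wedge rows',col.min(),col.max(),'cols at +6',np.where(m[col.min()+6,200:350])[0][[0,-1]]+200)
s=r.get_state();P=onz(c,(275,col.min()),.040);print('edge u',(P[:2]-E)@u*1000,'tcp u',(s['tcp_pos'][:2]-E)@u*1000,s['tcp_pos'],s['contact_force'].round(1))
if (m[285:320,275]).any(): print([int(v) for v in np.where(m[:,275])[0][[0,-1]]])
def sub(v,x0):
    d=np.abs(np.diff(v)); k=d.argmax(); a,b,e=d[max(k-1,0)],d[k],d[min(k+1,len(d)-1)]
    return x0+k+.5+(e-a)/(a+b+e)
res=[];L,R=26.,518.;e0=col.min()
for row in range(e0-5,110,-3):
    a=int(L)-6;b=int(R)-6
    if a<0 or b+13>560: break
    L,R=sub(g[row,a:a+13],a),sub(g[row,b:b+13],b)
    z=brentq(lambda z:np.linalg.norm(onz(c,(L+.5,row+.5),z)-onz(c,(R+.5,row+.5),z))-.18,-.05,.12)
    res.append(((onz(c,((L+R)/2,row),z)[:2]-E)@u*1000,z*1000))
res=np.array(res);k=np.polyfit(res[:,0],res[:,1],1);print(len(res),'tilt',.07-k[0],'z edge',np.polyval(k,4),'sd',np.std(res[:,1]-np.polyval(k,res[:,0])))
E
python3 slope.py
```

```text
wedge rows 240 295 cols at +6 [237 312]
edge u 4.171062034905633 tcp u -22.68577123801559 [ 0.56034357 -0.03660711  0.01998212] [ 0.4 -0.3 -0.4]
[240, 379]
42 tilt 0.07225394254498839 z edge 38.41593643782225 sd 0.1073504015079396
```

View pics/w8.png

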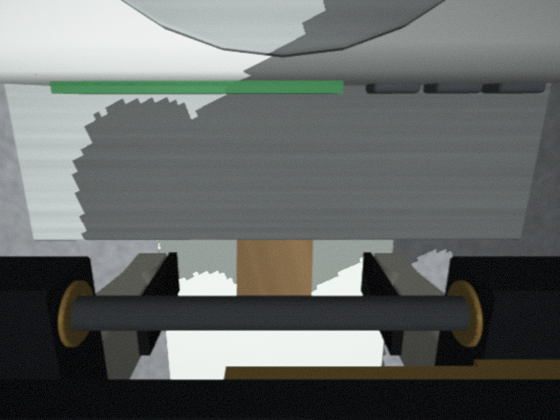

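The wedge carries the balance after release: the plate edge is square to it at row 240 and the jaws are clear of its sides. I'll rise straight up, back off and check the exposed wedge length.

>>> {"method": "drive_tool", "body": {"plan": "0 0 -1 0;0 0 -3 0;0 0 -6 0;0 0 -9 0;-2 0 -12 0;-6 0 -14 0;-10 0 -14 0;-10 0 -14 0"}}

```text
time_s: 14.65
tcp_pos: [0.464, -0.0034, 0.1613]
eef_rot: [-179.9, -0.1, -19.1]
contact_force: [1.1, -0.0, 1.1]
gripper_width: 0.0878
```

>>> {"method": "drive_tool", "body": {"plan": "0 0 0 0;0 0 0 0;0 0 0 0"}}

```text
time_s: 15.02
tcp_pos: [0.4663, -0.004, 0.1597]
eef_rot: [180.0, 0.0, -19.2]
contact_force: [-1.1, -0.0, 0.3]
gripper_width: 0.0879
```

```bash
python3 - <<'E'
from h import *
c=cap('wrist','w9.png'); u=np.array([np.cos(np.radians(-19.2)),np.sin(np.radians(-19.2))]);v=np.array([-u[1],u[0]]);E=np.array([.582,-.0434])
h=cv2.cvtColor(c['frame'],cv2.COLOR_RGB2HSV); m=((h[...,0]>8)&(h[...,0]<25)&(h[...,1]>60)).astype(np.uint8)
n,l,s,ce=cv2.connectedComponentsWithStats(m[:250]); 
for i in range(1,n):
    if s[i,4]<100: continue
    x,y,w,hh,_=s[i]; cx=x+w/2
    e=onz(c,(cx,y),.040);b=onz(c,(cx,y+hh),.037);Lx=onz(c,(x,y+hh-3),.037);Rx=onz(c,(x+w,y+hh-3),.037)
    print(s[i],'exposed mm',((e-b)[:2]@u*1000).round(1),'width',np.linalg.norm(Lx-Rx)*1000,'lat',((b[:2]-E)@v*1000).round(1),((e[:2]-E)@v*1000).round(1),'edge u',((e[:2]-E)@u*1000).round(1))
print(r.get_state()['tcp_pos'])
E
python3 tilt.py
```

```text
[ 494    0   66   35 1353] exposed mm 20.1 width 43.54448862016463 lat -170.4 -164.6 edge u 13.9
[ 250   20   45   57 2435] exposed mm 34.7 width 30.514220162313638 lat -2.4 -2.3 edge u 2.2
[ 0.4661663  -0.00398191  0.15961329]
scene 23 12 median tilt 0.0736 quartiles [0.0506 0.1056]
top 20 16 median tilt 0.0486 quartiles [0.0239 0.0588]
```

View pics/w9.png

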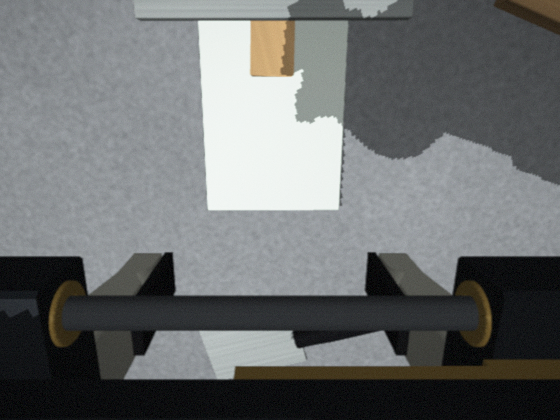

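The final view shows the wedge square under the edge: wedge centre at column 272.5, plate 273.5, tile 273. About 35 mm is exposed, so it is about 105 mm in, and the gripper is clear. Handing in.

```bash
python3 -c "
from plant import r
print(r.get_state()['time_s'],r.close_job())"
```

```text
the job is handed in; nothing more can be done
15.175 None
```

The balance is standing level on the wedge. I handed the job in at 15.2 s with the gripper open and clear.

I gripped the wedge at its butt and set it down on the tile, where I felt the top at about 6 mm. I then pushed it thin end first and square under the middle of the front edge, released it and backed off.

**Last checks:**
- **Depth:** 34.7 mm of the wedge is exposed, so it is about 105 mm in. With the felt tile height that gives a tilt of about 0.07 rad, which is level.
- **Slope:** the plate's slope in the wrist view read 0.070 rad before release and 0.072 after. The wedge did not slip back.
- **Position:** the wedge is centred on the edge to within about 1 mm and square to it.

**What disagreed:** the optical-flow tilt checks from the far cameras were too coarse to rely on, at about 1 pixel for the full tilt. They read 0.074 (scene) and 0.049 (top), on either side of level.

I did not re-measure the bystanders one by one. The arm's path kept clear of them, and the wrist force showed no unexpected contact.

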